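# Unbolt the tip-out tray and pour the rollers into the grooved bed

## Task

Lift the handle of the barrel bolt out of its notch, draw the bolt back out of the tray's staple and drop the handle fully down into the other notch, so that the bolt stays clear. Then raise the tray by its wire handle so that the four rollers roll off its lip and each settles in a groove of the bed, and lower the tray gently back onto its rest; the bolt stays parked and the tools and parts round about stay where they are.

Things in the scene. Friction and masses are not known exactly. Their poses are not given: they have to be found in the camera images.
- roller_rack: Tip-out roller rack, fixed: plywood base (x -118 to 92, y -100 to 154, 14 mm high), hinged sheet-metal tray on its right half, grooved wooden bed on its left, barrel bolt along its front. Origin on the worktop, 10 mm to the right of the tray's hinge line, midway along it. x points from the front (bolt) side to the rear, y left (the way rollers roll), z up; yaw within 0.3 rad of the robot's axes.
- bolt (a joint): Slide of the bolt's 10 mm rod along the rack's +y, m: 0 = shot (rod tip in the staple on the tray's front, handle in the right notch), 0.040 = fully drawn (handle at the left notch, 40 mm on). About 1 N of friction. With the rod in the staple the tray cannot rise.
- bolt_handle (a joint): Turn of the bolt's handle about the rod (axis along rack y at rack x -86, z 70 mm), rad: 0 = level, pointing to the front (rack -x), fully down in a notch; grows as it is lifted, to 1.35; falls back when let go. Notches 13 mm wide; the tooth between them stops the 8 mm shank: lift past 0.7 (0.9 gives room) to slide by; let go half way, it rests on the tooth.
- bolt_knob (a point): Point on the axis of the handle's cylindrical knob, which is 12 mm thick and 22 mm long, pointing away from the rod: 40 mm from the rod axis. At the start at rack (-126, -38, 70) mm; the knob is free on both sides (rack +y and -y) and above. The casing beside the rod is at most 8 mm higher than the rod axis.
- tray (a joint): Turn of the tray about its hinge pin, in rad: 0 = at rest, leaning back 0.07 rad away from the lip so that the rollers stay in; it grows as the handle end is raised, at most 0.7. It falls back by its own weight (tray 0.4 kg). The rollers begin to roll at about 0.1; at 0.4 to 0.5 all run out within a second.
- tray_pin (a point): Middle of the tray's hinge pin, at rack (0, 10, 58) mm; the hinge axis is parallel to the rack's x. The tray's floor is 134 mm wide and reaches 92 mm to the right of the pin; the open lip is at the pin.
- tray_bar (a point): Middle of the straight top of the wire handle at the tray's right end: a round bar 10 mm thick, 52 mm long, parallel to the rack's x, 143 mm from the pin's axis. At rest at rack (0, -127, 99) mm, 40 mm to the right of the tray's end wall (top of the wall at z 79 mm); it can turn in the grip as the tray is raised.
- groove_bed: Grooved wooden bed on the rack, sloping 14 degrees down to the left. Origin: middle of its upper (right) edge, on its surface, at rack (0, 18, 58) mm; x as the rack's, y down the slope, z normal. Five grooves along x, 13.5 mm wide, 1.6 mm deep, at y = 28.75, 48, 67.25, 86.5 and 105.75 mm; a stop board leaning out behind the last. A seated roller's axis is at z = 7.4 mm.
- roller_1: Developer roller: black rubber sleeve 18 mm thick and 120 mm long on a steel shaft, 130 mm overall, about 60 g, lying in the tray along the rack's x (nearest the handle end). Origin: middle of its axis; x along the axis.
- roller_2: Developer roller: black rubber sleeve 18 mm thick and 120 mm long on a steel shaft, 130 mm overall, about 60 g, lying in the tray along the rack's x (second from the handle end). Origin: middle of its axis; x along the axis.
- roller_3: Developer roller: black rubber sleeve 18 mm thick and 120 mm long on a steel shaft, 130 mm overall, about 60 g, lying in the tray along the rack's x (third from the handle end). Origin: middle of its axis; x along the axis.
- roller_4: Developer roller: black rubber sleeve 18 mm thick and 120 mm long on a steel shaft, 130 mm overall, about 60 g, lying in the tray along the rack's x (nearest the lip). Origin: middle of its axis; x along the axis.
- screwdriver_red: Screwdriver with a red handle, 159 mm long, lying in front of the left half of the rack: leave alone.
- gear: Small white gear, 22 mm across, lying on the base board in front of the grooved bed: leave alone.
- toner_brush: Flat wooden brush, 197 mm long, lying to the right of the rack: leave alone.

How it is judged:
On the way, in this order (a step that is already met when the one before it is completed fails the run):
1. the bolt is drawn and its handle lies fully down in the other notch, with the tray still at rest (value of joint bolt above 0.036 m and value of joint bolt_handle below 0.15 rad and value of joint tray below 0.04 rad), for 0.2 s.
2. the tray is raised and the four rollers have rolled into the grooved bed (value of joint tray above 0.08 rad and y of each of roller_1, roller_2, roller_3, roller_4 in the frame of groove_bed above 0.02 m), for 0.1 s.
At the end, for the whole second after the job is handed in: Bolt drawn over 36 of its 40 mm, handle down in the left notch (under 0.15 rad), tray on its rest (under 0.04 rad), every roller still, in a groove: within 4 mm of its centre line, 0.08 rad of parallel, 1.2 mm of seated height (all of step 1 and (y of roller_1 in the frame of groove_bed between 0.02475 and 0.03275 m or y of roller_1 in the frame of groove_bed between 0.044 and 0.052 m or y of roller_1 in the frame of groove_bed between 0.06325 and 0.07125 m or y of roller_1 in the frame of groove_bed between 0.0825 and 0.0905 m or y of roller_1 in the frame of groove_bed between 0.10175 and 0.10975 m) and z of roller_1 in the frame of groove_bed between 0.004 and 0.0086 m and angle between the x axis of each of roller_1, roller_2, roller_3, roller_4 and the x axis of groove_bed, either way round below 0.08 rad and (y of roller_2 in the frame of groove_bed between 0.02475 and 0.03275 m or y of roller_2 in the frame of groove_bed between 0.044 and 0.052 m or y of roller_2 in the frame of groove_bed between 0.06325 and 0.07125 m or y of roller_2 in the frame of groove_bed between 0.0825 and 0.0905 m or y of roller_2 in the frame of groove_bed between 0.10175 and 0.10975 m) and z of roller_2 in the frame of groove_bed between 0.004 and 0.0086 m and (y of roller_3 in the frame of groove_bed between 0.02475 and 0.03275 m or y of roller_3 in the frame of groove_bed between 0.044 and 0.052 m or y of roller_3 in the frame of groove_bed between 0.06325 and 0.07125 m or y of roller_3 in the frame of groove_bed between 0.0825 and 0.0905 m or y of roller_3 in the frame of groove_bed between 0.10175 and 0.10975 m) and z of roller_3 in the frame of groove_bed between 0.004 and 0.0086 m and (y of roller_4 in the frame of groove_bed between 0.02475 and 0.03275 m or y of roller_4 in the frame of groove_bed between 0.044 and 0.052 m or y of roller_4 in the frame of groove_bed between 0.06325 and 0.07125 m or y of roller_4 in the frame of groove_bed between 0.0825 and 0.0905 m or y of roller_4 in the frame of groove_bed between 0.10175 and 0.10975 m) and z of roller_4 in the frame of groove_bed between 0.004 and 0.0086 m and linear speed of each of roller_1, roller_2, roller_3, roller_4 below 0.02 m/s); the robot touches nothing.
It fails at once if a roller falls off the rack (height (world z) of any of roller_1, roller_2, roller_3, roller_4 below 0.02 m).
It fails at once if the tray is dropped or slammed back (faster than 1.5 rad/s downward) (velocity of joint tray below -1.5 rad/s).
It fails at once if a tool or part round about is moved more than 30 mm (distance of any of screwdriver_red, gear, toner_brush from where it was at the start of the episode above 0.03 m).
It also fails if it takes over 51 s, if anything falls off the work surface, if the arm or the gripper's body presses on something with over 40 N, if the wrist force passes 120 N, or if a joint passes its speed limit or range.

## Robot

A 6-joint arm with a two-finger parallel gripper is mounted at the origin on a cart in front of the work surface, level with it; the furniture and walls round the work are solid. World frame = base frame: x ahead of the robot, y to its left, z up, the work surface at z = 0. Lengths are in m, angles in rad, forces in N, time in s.
With the tool pointing down it reaches from about 0.425 to 0.95 m from the base axis. Payload 3.5 kg.
Tool frame: the origin (TCP) lies midway between the tips of the shut fingers; the grasp point (between the pads) lies 19 mm behind it (tcp_to_grasp is the distance from the TCP to the grasp point, in m); z points along the fingers, y is the line along which they close (so a half turn about z gives the same grasp; the last joint's range is limited). The gripper opens to 85 mm and grips with 20 to 120 N. Pads are 22 mm wide; open, the fingers measure 114 mm over their backs; the gripper's body (76 mm by 85 mm) begins 54 mm behind the grasp point. The pads swing forward as they close: fully open they stand 13 mm farther back than shut.
Start: joints at [1.028, 0.286, 1.577, -0, 1.279, -0.15], TCP at [0.258, 0.624, 0.203] pointing down, gripper open.
Joint ranges: [-2.77, 2.77], [-0.9, 2.22], [0.21, 2.48], [-1.53, 4.67], [0.24, 2.81], [-2.84, 2.84]. Speed limits (rad/s): [2.79, 2.79, 3.14, 3.14, 3.14, 3.14].

## Interface

Orientations are given as a rotation vector (axis times angle).
In Python, from cell import observe, snapshot, close_job, tcp_to_grasp gives the robot as it stands. The module is installed in compiled form; this text tells all that it offers.
- The arm moves only by the tool play_rows, never from a script. Its arguments are lists of equal length, an entry for each row: "travel": the shift along the world's x, y, z in m, a list of three; "roll": the turn about the world's z in degrees. A call has 1 to 12 rows; each row is the pose to reach, as a shift and turn from the pose commanded when the call began; what a row does not reach only later rows make up. A row lasts 1/12 s, in which the tool goes at most 41.7 mm and 7.16 degrees, less where a joint would pass 70% of its speed; a pose out of reach is approached as far as the arm can. A call with a gripper value outside its range is refused whole. "jaw" is the finger opening in m, from 0 to 0.0854, set as the call begins (left out, the last holds). The fingers move at their own pace and stop on an object; "grip_force" is the grip in N (left out, the last holds). Time passes only in rows, so rows that repeat a pose let the fingers close. It gives the time, the measured TCP pose, the force, the opening and the grip force at its end, in the units of the state.
- observe(): the state, without advancing time (a new reading comes with each control period).
- snapshot(name): name is "scene" or "top"; returns a dict with "img" (400x640x3 uint8, red, green, blue), "fx", "fy", "cx", "cy" (pixels), "pose" (4x4, takes a point from camera to world coordinates). Camera axes: x right, y down, z forward; pixel columns grow to the right and rows downward; lengths in m; the calibration is good to about 2 mm. A picture is of the moment at which its call begins. There is no depth.
- close_job(): hands the job in; it is judged then, once.
The state is a dict: "t": time; "q": joint angles; "qvel": joint speeds; "joint_efforts": joint torques, N m; "eef_pos": TCP position; "eef_rot": TCP orientation; "wrist_force": force on the tool from outside, world axes, zero at the start; "ft_torque": the same for the moment, N m; "grip_width": opening from 0.0 (shut) to 1.0 (fully open); "gripper_force": force on a finger pad.
Only numpy, scipy, OpenCV 4.12 (cv2) and the standard library are available. Lean on these libraries where they do the work, as an engineer would, in place of code of your own. Each camera call takes 0.05 s, during which the arm holds its last target. There are 200 camera calls.

## Working session

There is one attempt and no reset: what is moved stays moved. The work goes in short steps, Python scripts to look and compute and a tool call to move; the robot and the scene stay as the last step left them, time stands still between calls to the robot, and variables do not carry over. Pictures are saved under pics/ and viewed, at most 10 in all, crops included, and the job is handed in when it is done.

Besides the shell and the picture viewer there is one more tool, called after ">>>" as a command line: name --pt "numbers of a row" for each row, then --argument value for the rest. play_rows: Moves the arm, as the interface text tells. Its arguments: {"type":"object","properties":{"travel":{"type":"array","items":{"type":"array","items":{"type":"number"}}},"roll":{"type":"array","items":{"type":"number"}},"jaw":{"type":"number"},"grip_force":{"type":"number"}},"required":["travel","roll"]}

```bash
mkdir -p pics; python3 - <<'E'
from cell import *
import cv2,numpy as np
for n in("scene","top"):
    s=snapshot(n);cv2.imwrite(f"pics/{n}0.png",s["img"][:,:,::-1]);print(n,s["fx"],s["fy"],s["cx"],s["cy"],np.round(s["pose"],3).tolist())
o=observe();print(o,tcp_to_grasp)
E
```

```text
scene 394.2666033739577 394.2666033739577 320.4106993882457 197.24090413853366 [[0.526, -0.578, 0.624, -0.019], [-0.851, -0.36, 0.383, -0.178], [0.003, -0.733, -0.681, 0.663], [0.0, 0.0, 0.0, 1.0]]
top 513.1996842004719 513.1996842004719 317.4345352484971 198.13678864381143 [[-0.016, -0.995, 0.102, 0.409], [-1.0, 0.017, 0.007, 0.16], [-0.008, -0.102, -0.995, 1.163], [0.0, 0.0, 0.0, 1.0]]
{'t': 0.1, 'q': array([ 1.02800740e+00,  2.87118164e-01,  1.57805173e+00, -1.22196664e-05,
        1.27860989e+00, -1.50009492e-01]), 'qvel': array([ 0.00045773, -0.00327408, -0.00340795, -0.00197782,  0.0013    ,
        0.00018083]), 'joint_efforts': array([ 9.54997377e-04, -4.07297766e+01, -2.93698561e+01, -1.25932256e-04,
        3.40507526e-03,  1.14943822e-05]), 'eef_pos': array([0.25799479, 0.62302822, 0.20174674]), 'eef_rot': array([-0.61286961, -3.08048516,  0.00323694]), 'wrist_force': array([0.2314614 , 0.18896495, 0.54415412]), 'ft_torque': array([ 0.01021472, -0.01828701,  0.0187063 ]), 'gripper_force': 0.0, 'grip_width': 0.9986440201972103} 0.0187
```

View pics/scene0.png

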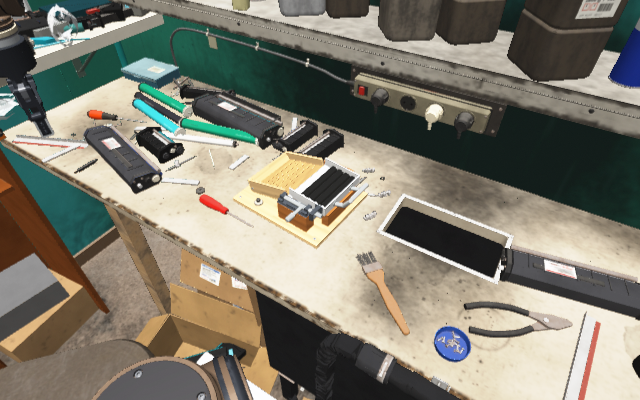

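View pics/top0.png

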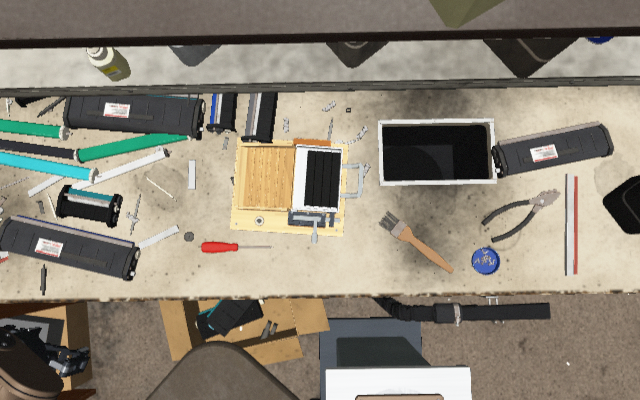

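The rack spans about columns 232–350 and rows 138–237 in the top view. The bolt knob is near (314,239) and the wire handle near (362,180). Next I'll enlarge both.

```bash
python3 - <<'E'
import cv2,numpy as np
a=cv2.imread("pics/top0.png")[130:250,222:382];b=cv2.imread("pics/scene0.png")[140:250,225:400]
a=cv2.resize(a,(800,600),interpolation=cv2.INTER_CUBIC);cv2.imwrite("pics/top0c.png",a)
cv2.imwrite("pics/scene0c.png",cv2.resize(b,(795,500),interpolation=cv2.INTER_CUBIC))
E
```

```text
(no output)
```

View pics/top0c.png

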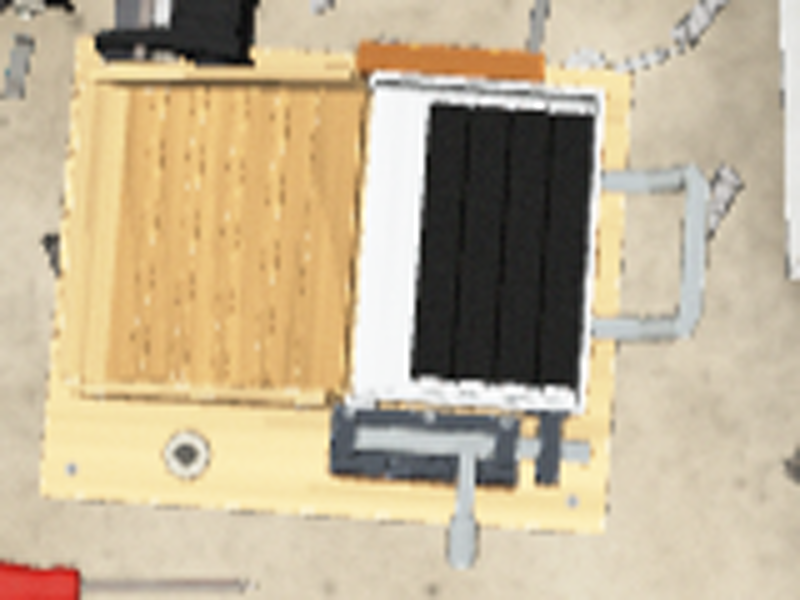

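View pics/scene0c.png

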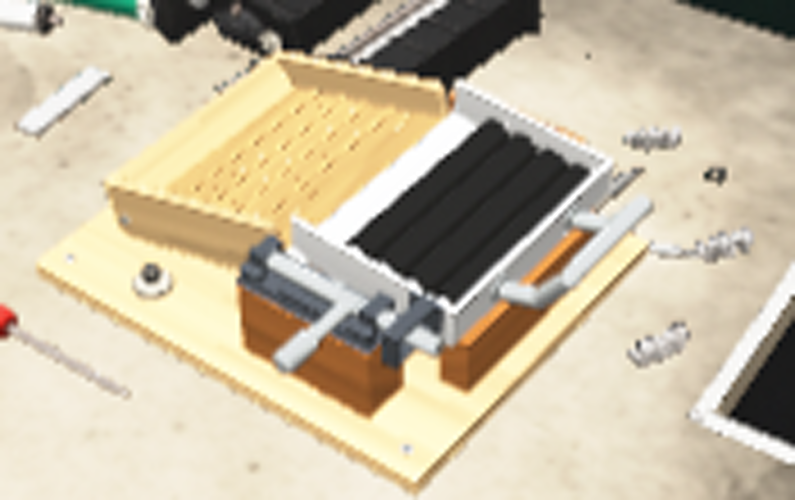

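The enlarged top view shows the base corners at (42,497), (603,530), (630,70) and (78,38), the knob tip at (461,567) and the bar middle at (693,250). All are crop pixels at 5x. I'll cast these and fit the rack pose.

```bash
cat > h.py <<'E'
import numpy as np
def ray(s,u,v,z):
    P=np.array(s["pose"]);d=P[:3,:3]@[(u-s["cx"])/s["fx"],(v-s["cy"])/s["fy"],1.]
    return P[:3,3]+d*(z-P[2,3])/d[2]
def proj(s,p):
    P=np.array(s["pose"]);c=P[:3,:3].T@(np.array(p)-P[:3,3])
    return np.array([s["cx"]+s["fx"]*c[0]/c[2],s["cy"]+s["fy"]*c[1]/c[2]])
E
python3 - <<'E'
from cell import *
from h import *
s=snapshot("top");sc=snapshot("scene")
C=[(42,497),(603,530),(630,70),(78,38)];R=np.array([(-118,154),(-118,-100),(92,-100),(92,154)])/1e3
W=np.array([ray(s,222+u/5,130+v/5,.014)[:2] for u,v in C])
print(np.round(W,4).tolist())
# similarity-free rigid fit, with and without the partly hidden rear-left corner
rc=R.mean(0);wc=W.mean(0);H=(R-rc).T@(W-wc);yaw=np.arctan2(H[0,1]-H[1,0],H[0,0]+H[1,1])
c,si=np.cos(yaw),np.sin(yaw);M=np.array([[c,-si],[si,c]]);t=wc-M@rc
print("origin",t,"yaw",yaw,"res mm",np.round((W-(R@M.T+t))*1e3,1).tolist())
def w(x,y,z):return np.r_[M@[x/1e3,y/1e3]+t,z/1e3]
for n,p,pt in[("bar",(693,250),(0,-127,99)),("knobtip",(461,567),(-137,-38,70))]:
    print(n,"ray",ray(s,222+p[0]/5,130+p[1]/5,pt[2]/1e3),"model",w(*pt))
for n,pt in[("bar",(0,-127,99)),("knobtip",(-137,-38,70)),("fl",(-118,154,14)),("fr",(-118,-100,14)),("rr",(92,-100,14))]:
    q=proj(sc,w(*pt));print(n,"scenecrop px",(q-[225,140])*4.543)
print("knob",w(-126,-38,70))
E
```

```text
[[0.4599, 0.3636], [0.4412, 0.1127], [0.6496, 0.0961], [0.6689, 0.3475]]
origin [0.56579771 0.20206077] yaw -0.07674011363547625 res mm [[-0.0, -1.0], [0.7, 1.3], [-0.2, 0.8], [-0.4, -1.1]]
bar ray [0.55494117 0.0761763  0.099     ] model [0.55606128 0.07543454 0.099     ]
knobtip ray [0.42490564 0.17558327 0.07      ] model [0.42628765 0.17467568 0.07      ]
bar scenecrop px [614.64458618 238.23830153]
knobtip scenecrop px [285.06724087 370.27459168]
fl scenecrop px [ 33.75386405 266.66171293]
fr scenecrop px [419.38366753 485.82361645]
rr scenecrop px [650.99727473 242.73697892]
knob [0.43725527 0.17383237 0.07      ]
```

The pose fits to within about 2 mm: origin (0.566, 0.202), yaw −0.077. I'm moving above the knob with the fingers closing along rack y.

>>> play_rows --pt "0.015 -0.037 0" --pt "0.03 -0.075 0" --pt "0.045 -0.112 0" --pt "0.06 -0.15 -0.01" --pt "0.075 -0.187 -0.01" --pt "0.09 -0.224 -0.02" --pt "0.105 -0.262 -0.02" --pt "0.12 -0.299 -0.03" --pt "0.135 -0.337 -0.03" --pt "0.15 -0.374 -0.04" --pt "0.165 -0.412 -0.04" --pt "0.179 -0.449 -0.05" --roll '[2, 4, 6, 8, 10, 12, 14, 16, 18, 18, 18, 18]' --jaw 0.045

```text
t: 1.2
eef_pos: [0.4387, 0.1729, 0.1544]
eef_rot: [0.123, 3.136, 0.001]
wrist_force: [0.5, 0.3, 1.0]
grip_width: 0.525
gripper_force: 0.0
```

>>> play_rows --pt "0 -0.001 0" --pt "0 -0.001 -0.02" --pt "0 -0.001 -0.04" --pt "0 -0.001 -0.06" --pt "0 -0.001 -0.075" --pt "0 -0.001 -0.085" --pt "0 -0.001 -0.095" --pt "0 -0.001 -0.101" --pt "0 -0.001 -0.101" --pt "0 -0.001 -0.101" --roll '[0, 0, 0, 0, 0, 0, 0, 0, 0, 0]'

```text
t: 2.03
eef_pos: [0.4376, 0.1738, 0.0523]
eef_rot: [0.123, 3.139, 0.0]
wrist_force: [-0.7, 0.2, 0.0]
grip_width: 0.523
gripper_force: 0.0
```

```bash
python3 - <<'E'
from cell import *
import cv2
o=observe();print(o["eef_pos"],o["wrist_force"])
a=snapshot("scene")["img"][140:250,225:400,::-1];cv2.imwrite("pics/s1.png",cv2.resize(a,(795,500),interpolation=cv2.INTER_CUBIC))
E
```

```text
[0.43759444 0.17378898 0.05229664] [-0.66375638  0.21924405  0.02790794]
```

View pics/s1.png

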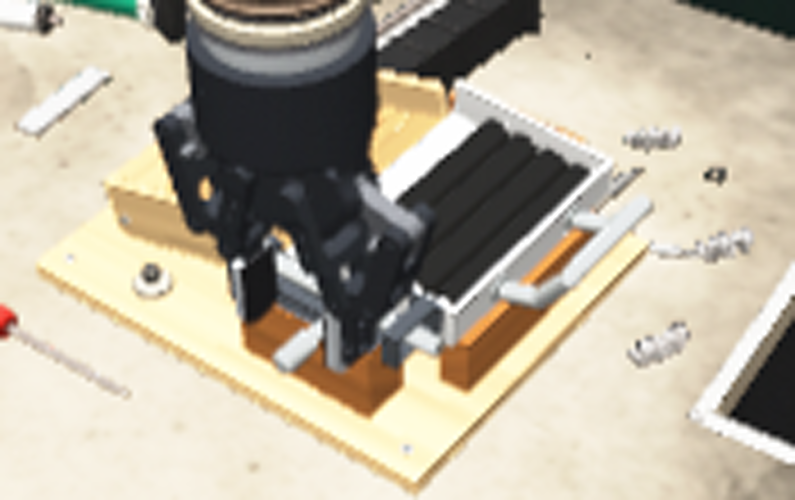

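The fingers straddle the knob (knob at about (300,345), tips at (258,320) and (345,360)). Closing gently.

>>> play_rows --pt "0 0 0" --pt "0 0 0" --pt "0 0 0" --pt "0 0 0" --pt "0 0 0" --pt "0 0 0" --pt "0 0 0" --pt "0 0 0" --roll '[0, 0, 0, 0, 0, 0, 0, 0]' --jaw 0.0 --grip_force 30

```text
t: 2.75
eef_pos: [0.4373, 0.1736, 0.052]
eef_rot: [-0.124, -3.139, -0.0]
wrist_force: [0.1, 0.1, 0.2]
grip_width: -0.003
gripper_force: 0.0
```

The jaws closed fully, so the grip missed. Looking.

```bash
python3 - <<'E'
from cell import *
import cv2,numpy as np
a=snapshot("scene")["img"][165:235,260:345,::-1];b=snapshot("top")["img"][170:250,260:350,::-1]
f=lambda i:cv2.resize(i,(395,330),interpolation=cv2.INTER_CUBIC)
cv2.imwrite("pics/s2.png",np.hstack([f(a),f(b)]))
from h import *
print(observe()["eef_pos"])
E
```

```text
[0.43730989 0.17358994 0.05199101]
```

View pics/s2.png

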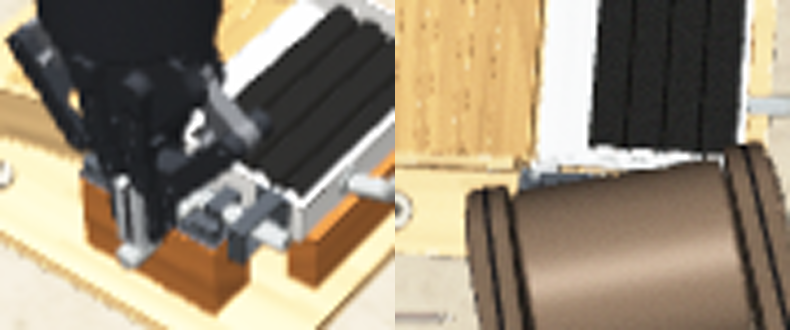

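The knob end still shows at its place (about (130,255) in the left half), right at the fingertips. I'll check the fingertip height against projection.

```bash
python3 - <<'E'
from cell import *
import cv2
from h import *
s=snapshot("scene")
f=lambda p:np.round((proj(s,p)-[260,165])*[4.647,4.714])
e=observe()["eef_pos"]
print("tcp",f(e),"tcp+19",f(e+[0,0,.019]),"knob40",f([.4365,.1743,.07]),"knobtip",f([.4255,.1752,.07]),"shank",f([.4465,.1735,.07]),"edge",f(e+[-.011,0.001,0]),f(e+[-.011,.001,.03]))
cv2.imwrite("pics/s3.png",cv2.resize(s["img"][195:235,270:310,::-1],(600,600),interpolation=cv2.INTER_NEAREST))
o=observe();print(o["grip_width"],o["wrist_force"],o["joint_efforts"])
E
```

```text
tcp [147. 280.] tcp+19 [145. 250.] knob40 [143. 252.] knobtip [127. 267.] shank [157. 239.] edge [131. 294.] [128. 247.]
0.002364917251852095 [-0.54146019  0.26833719  0.12152271] [-1.59298315e-04 -2.51601577e+01 -2.43472284e+01 -3.22029282e-04
  4.55579357e-04  3.95468021e-06]
```

View pics/s3.png

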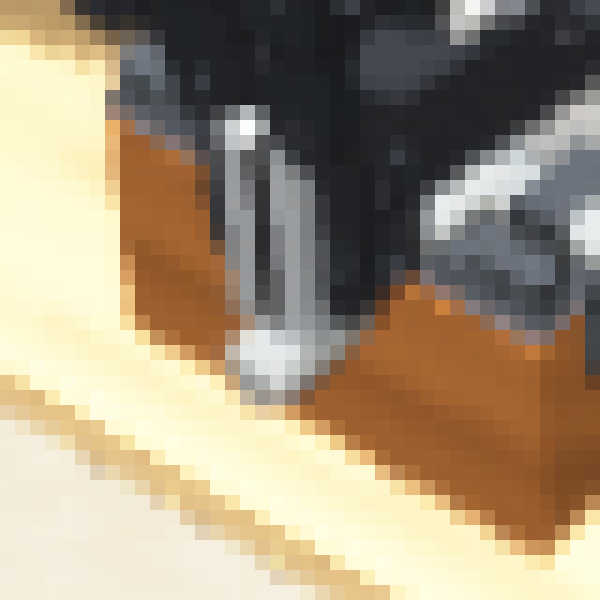

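In this view the shut fingertips end just above the knob, about 20 mm higher than the stated TCP projects. That fits the zero contact force. I'll reopen, go 18 mm lower (still clear of the base) and grip again.

>>> play_rows --pt "0 0 0" --pt "0 0 0" --pt "0 0 0" --pt "0 0 0" --pt "0 0 0" --pt "0 0 -0.005" --pt "0 0 -0.01" --pt "0 0 -0.015" --pt "0 0 -0.018" --pt "0 0 -0.018" --roll '[0, 0, 0, 0, 0, 0, 0, 0, 0, 0]' --jaw 0.045

```text
t: 3.73
eef_pos: [0.4363, 0.1734, 0.0327]
eef_rot: [-0.124, -3.137, 0.001]
wrist_force: [1.0, 0.7, -0.8]
grip_width: 0.519
gripper_force: 0.0
```

>>> play_rows --pt "0 0 0" --pt "0 0 0" --pt "0 0 0" --pt "0 0 0" --pt "0 0 0" --pt "0 0 0" --pt "0 0 0" --pt "0 0 0" --roll '[0, 0, 0, 0, 0, 0, 0, 0]' --jaw 0.0 --grip_force 30

```text
t: 4.4
eef_pos: [0.4377, 0.1773, 0.0346]
eef_rot: [0.128, 3.137, 0.013]
wrist_force: [1.3, 13.2, -1.2]
grip_width: 0.12
gripper_force: 29.6
```

Gripped now (about 10 mm opening), with 13 N sideways, so the knob is about 4 mm further left than commanded. I'll relieve that and lift along the arc.

>>> play_rows --pt "0 0.002 0" --pt "0 0.004 0" --pt "0 0.004 0.005" --pt "0.001 0.004 0.01" --pt "0.003 0.004 0.015" --pt "0.005 0.0035 0.019" --pt "0.008 0.0035 0.023" --pt "0.011 0.003 0.027" --pt "0.014 0.003 0.031" --pt "0.018 0.0025 0.034" --pt "0.018 0.0025 0.034" --pt "0.018 0.0025 0.034" --roll '[0, 0, 0, 0, 0, 0, 0, 0, 0, 0, 0, 0]'

```text
t: 5.4
eef_pos: [0.456, 0.1762, 0.0686]
eef_rot: [0.123, 3.138, 0.001]
wrist_force: [1.1, 3.9, -3.7]
grip_width: 0.116
gripper_force: 29.2
```

>>> play_rows --pt "0 0.004 0" --pt "0.001 0.009 0" --pt "0.001 0.014 0" --pt "0.001 0.019 0" --pt "0.002 0.024 0" --pt "0.002 0.029 0" --pt "0.003 0.034 0" --pt "0.003 0.038 0" --pt "0.003 0.0405 0" --pt "0.003 0.0415 0" --pt "0.003 0.0415 0" --roll '[0, 0, 0, 0, 0, 0, 0, 0, 0, 0, 0]'

```text
t: 6.32
eef_pos: [0.4583, 0.2167, 0.0677]
eef_rot: [0.121, 3.139, -0.004]
wrist_force: [2.4, -4.6, -3.9]
grip_width: 0.113
gripper_force: 29.2
```

At the end stop. Lowering the handle along the reverse arc.

>>> play_rows --pt "-0.004 -0.0005 -0.003" --pt "-0.007 -0.0005 -0.007" --pt "-0.01 -0.0005 -0.011" --pt "-0.013 0 -0.015" --pt "-0.015 0 -0.019" --pt "-0.017 0 -0.024" --pt "-0.018 0 -0.029" --pt "-0.018 0 -0.033" --pt "-0.018 0 -0.035" --pt "-0.018 0 -0.035" --roll '[0, 0, 0, 0, 0, 0, 0, 0, 0, 0]'

```text
t: 7.15
eef_pos: [0.4425, 0.2188, 0.0438]
eef_rot: [-0.121, -3.137, 0.002]
wrist_force: [-23.6, -9.1, 60.3]
grip_width: -0.001
gripper_force: 30.6
```

The grip slipped and the fingertips are pressing down. Raising straight up to take a look.

>>> play_rows --pt "0 0 0.01" --pt "0 0 0.02" --pt "0 0 0.04" --pt "0 0 0.07" --pt "0 0 0.1" --pt "-0.03 0.03 0.13" --pt "-0.03 0.07 0.14" --pt "-0.03 0.1 0.14" --pt "-0.03 0.13 0.14" --pt "-0.03 0.14 0.14" --pt "-0.03 0.14 0.14" --roll '[0, 0, 0, 0, 0, 0, 0, 0, 0, 0, 0]'

```text
t: 8.07
eef_pos: [0.4089, 0.3593, 0.1718]
eef_rot: [-0.118, -3.137, 0.001]
wrist_force: [0.7, -0.7, -0.8]
grip_width: -0.0
gripper_force: 0.0
```

```bash
python3 - <<'E'
from cell import *
import cv2,numpy as np
a=snapshot("scene")["img"][175:230,265:345,::-1];b=snapshot("top")["img"][195:250,260:340,::-1]
f=lambda i:cv2.resize(i,(435,300),interpolation=cv2.INTER_CUBIC)
cv2.imwrite("pics/s4.png",np.vstack([f(a),f(b)]))
o=observe();print(o["eef_pos"],o["wrist_force"])
E
```

```text
[0.40930744 0.35690442 0.17156488] [ 0.47777207  0.33139925 -0.83022141]
```

View pics/s4.png

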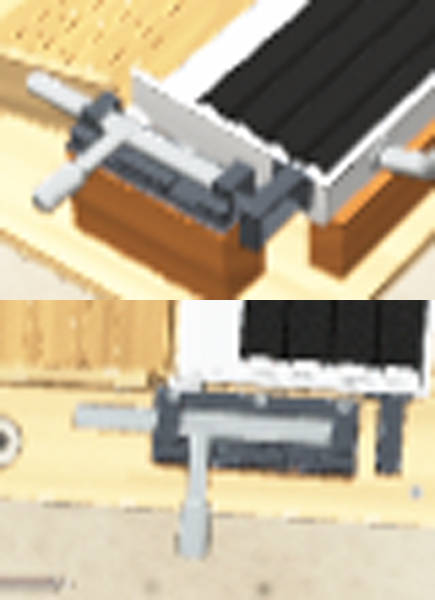

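The bolt is drawn clear of the staple, with the knob tip at top px (295.3,242.1) and scene px (272.7,211.7). I'll compare these with the predicted tip for several handle angles.

```bash
python3 - <<'E'
from cell import *
from h import *
s=snapshot("top");sc=snapshot("scene")
y=-.0767;M=np.array([[np.cos(y),-np.sin(y)],[np.sin(y),np.cos(y)]]);t=[.5658,.2021]
w=lambda x,yy,z:np.r_[M@[x/1e3,yy/1e3]+t,z/1e3]
for a in(0,.15,.3,.5,.7):
    p=w(-86-51*np.cos(a),2,70+51*np.sin(a));q=w(-86-51*np.cos(a),-38,70+51*np.sin(a))
    print(a,"top",proj(s,p).round(1),"scene",proj(sc,p).round(1),"| initial",proj(s,q).round(1),proj(sc,q).round(1))
# tip by colour in both
import cv2
for n,S in(("top",s),("scene",sc)):
    print(n, proj(S,w(-86,2,70)).round(1))
E
```

```text
0 top [295.8 241.6] scene [273.1 213.4] | initial [314.6 242.7] [287.7 221.5]
0.15 top [295.6 241.3] scene [273.  210.7] | initial [314.6 242.4] [287.7 218.8]
0.3 top [295.5 240.4] scene [273.3 207.7] | initial [314.6 241.5] [288.1 215.8]
0.5 top [295.4 238.4] scene [274.2 203.4] | initial [314.6 239.5] [289.1 211.4]
0.7 top [295.4 235.5] scene [275.7 198.9] | initial [314.7 236.7] [290.6 206.9]
top [297.4 217.6]
scene [288.5 200.1]
```

Both views put the handle fully down (0 rad) and the bolt at 40 mm. Next I'll go over the wire bar, correcting y by the +3 mm seen at the knob.

>>> play_rows --pt "0.013 -0.025 0.01" --pt "0.027 -0.05 0.018" --pt "0.04 -0.076 0.018" --pt "0.053 -0.101 0.018" --pt "0.067 -0.126 0.018" --pt "0.08 -0.152 0.018" --pt "0.093 -0.177 0.018" --pt "0.107 -0.202 0.018" --pt "0.12 -0.228 0.018" --pt "0.133 -0.253 0.018" --pt "0.1465 -0.278 0.018" --pt "0.1465 -0.278 0.018" --roll '[0, 0, 0, 0, 0, 0, 0, 0, 0, 0, 0, 0]' --jaw 0.034

```text
t: 9.27
eef_pos: [0.5582, 0.0742, 0.1909]
eef_rot: [0.133, 3.138, -0.003]
wrist_force: [-0.3, 0.4, 0.1]
grip_width: 0.395
gripper_force: 0.0
```

>>> play_rows --pt "0 0 0" --pt "0 0 -0.02" --pt "0 0 -0.04" --pt "0 0 -0.06" --pt "0 0 -0.07" --pt "0 0 -0.07" --pt "0 0 -0.07" --roll '[0, 0, 0, 0, 0, 0, 0]'

```text
t: 9.85
eef_pos: [0.5562, 0.08, 0.1209]
eef_rot: [-0.123, -3.138, -0.0]
wrist_force: [0.3, 0.5, 0.2]
grip_width: 0.396
gripper_force: 0.0
```

```bash
python3 - <<'E'
from cell import *
import cv2
o=observe();print(o["eef_pos"],o["wrist_force"])
a=snapshot("scene")["img"][130:240,265:405,::-1];cv2.imwrite("pics/s5.png",cv2.resize(a,(760,597),interpolation=cv2.INTER_CUBIC))
E
```

```text
[0.55621736 0.07998522 0.12085966] [0.3180316  0.47507155 0.22866022]
```

View pics/s5.png

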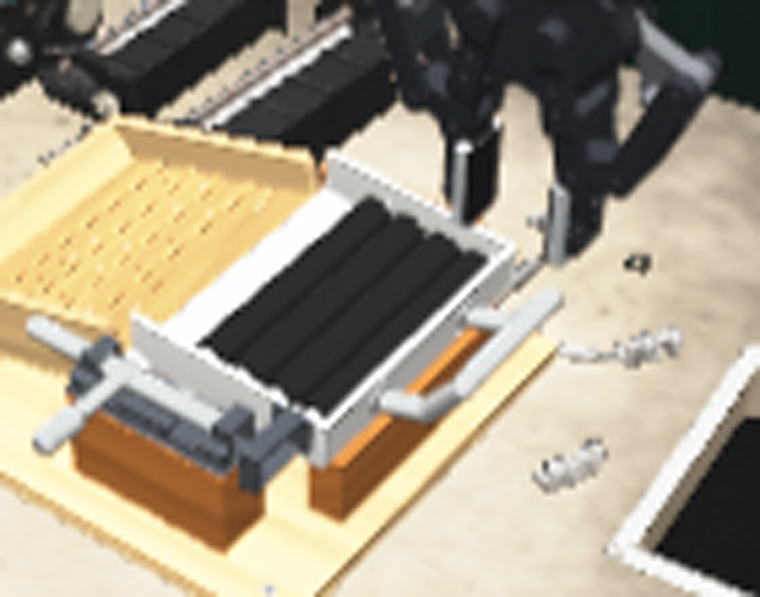

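The fingertips at (470,220) and (565,260) straddle the bar line (bar middle at about (502,350)). They sit about 50 mm above it, which again puts the real tips about 30 mm above the nominal TCP. Descending 70 mm and gripping.

>>> play_rows --pt "0 0 -0.015" --pt "0 0 -0.03" --pt "0 0 -0.045" --pt "0 0 -0.055" --pt "0 0 -0.064" --pt "0 0 -0.07" --pt "0 0 -0.07" --roll '[0, 0, 0, 0, 0, 0, 0]'

```text
t: 10.48
eef_pos: [0.5563, 0.0796, 0.0502]
eef_rot: [-0.123, -3.138, -0.0]
wrist_force: [-0.3, 0.1, 0.1]
grip_width: 0.397
gripper_force: 0.0
```

>>> play_rows --pt "0 0 0" --pt "0 0 0" --pt "0 0 0" --pt "0 0 0" --pt "0 0 0" --pt "0 0 0" --roll '[0, 0, 0, 0, 0, 0]' --jaw 0.0 --grip_force 30

```text
t: 10.98
eef_pos: [0.5575, 0.0784, 0.0519]
eef_rot: [0.123, 3.138, -0.003]
wrist_force: [-0.3, -4.6, 1.9]
grip_width: 0.102
gripper_force: 29.3
```

The bar is held. Raising along the arc about the pin, first to 0.2 rad.

>>> play_rows --pt "0 0 0.003" --pt "0 0.001 0.0068" --pt "0 0.0025 0.01" --pt "0 0.004 0.0135" --pt "0 0.005 0.017" --pt "0.001 0.007 0.02" --pt "0.001 0.0085 0.023" --pt "0.001 0.01 0.0264" --roll '[0, 0, 0, 0, 0, 0, 0, 0]'

```text
t: 11.65
eef_pos: [0.5582, 0.0886, 0.0781]
eef_rot: [0.122, 3.138, -0.004]
wrist_force: [2.3, -5.0, -1.8]
grip_width: 0.104
gripper_force: 29.3
```

>>> play_rows --pt "0 0.0017 0.003" --pt "0 0.0035 0.0062" --pt "0 0.0055 0.0092" --pt "0.0005 0.0074 0.0123" --pt "0.001 0.0095 0.0152" --pt "0.001 0.0115 0.0181" --pt "0.001 0.0137 0.021" --pt "0.001 0.0159 0.0237" --pt "0.0015 0.0182 0.0265" --pt "0.0015 0.0206 0.0291" --pt "0.0015 0.0206 0.0291" --pt "0.0015 0.0206 0.0291" --roll '[0, 0, 0, 0, 0, 0, 0, 0, 0, 0, 0, 0]'

```text
t: 12.65
eef_pos: [0.56, 0.1088, 0.1086]
eef_rot: [0.122, 3.138, -0.006]
wrist_force: [-0.8, -8.2, 3.9]
grip_width: 0.103
gripper_force: 29.4
```

>>> play_rows --pt "0 0 0" --pt "0 0 0" --pt "0 0 0" --pt "0 0 0" --pt "0 0 0" --pt "0 0 0" --pt "0 0 0" --pt "0 0 0" --pt "0 0 0" --pt "0 0 0" --pt "0 0 0" --pt "0 0 0" --roll '[0, 0, 0, 0, 0, 0, 0, 0, 0, 0, 0, 0]'

```text
t: 13.65
eef_pos: [0.56, 0.1086, 0.1085]
eef_rot: [0.122, 3.138, -0.006]
wrist_force: [-0.4, -7.6, 4.0]
grip_width: 0.102
gripper_force: 29.4
```

```bash
python3 - <<'E'
from cell import *
import cv2,numpy as np
a=snapshot("scene")["img"][130:240,235:395,::-1];b=snapshot("top")["img"][130:240,222:382,::-1]
f=lambda i:cv2.resize(i,(436,300),interpolation=cv2.INTER_CUBIC)
cv2.imwrite("pics/s6.png",np.vstack([f(a),f(b)]))
o=observe();print(o["eef_pos"],o["wrist_force"])
E
```

```text
[0.55995142 0.108652   0.10845873] [-1.02374325 -7.34134222  4.20959913]
```

View pics/s6.png

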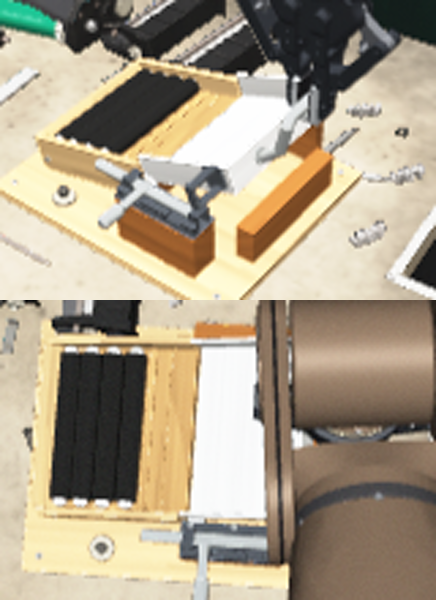

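All four rollers lie in the bed's left four grooves and the tray is empty. Lowering gently along the reverse arc.

>>> play_rows --pt "0 -0.0024 -0.0026" --pt "0 -0.0047 -0.0054" --pt "0 -0.0069 -0.0081" --pt "-0.0005 -0.009 -0.011" --pt "-0.0005 -0.011 -0.0139" --pt "-0.001 -0.013 -0.0168" --pt "-0.001 -0.015 -0.0199" --pt "-0.001 -0.017 -0.0229" --pt "-0.0015 -0.0188 -0.026" --pt "-0.0015 -0.0206 -0.0291" --roll '[0, 0, 0, 0, 0, 0, 0, 0, 0, 0]'

```text
t: 14.58
eef_pos: [0.5583, 0.0889, 0.0789]
eef_rot: [0.123, 3.138, -0.002]
wrist_force: [-1.1, -4.5, 2.4]
grip_width: 0.103
gripper_force: 29.8
```

>>> play_rows --pt "0 -0.0015 -0.0032" --pt "0 -0.003 -0.0064" --pt "0 -0.0045 -0.0097" --pt "0 -0.006 -0.013" --pt "-0.001 -0.0075 -0.0163" --pt "-0.001 -0.0085 -0.0196" --pt "-0.001 -0.0095 -0.022" --pt "-0.001 -0.01 -0.0245" --pt "-0.001 -0.01 -0.0265" --pt "-0.001 -0.01 -0.0275" --pt "-0.001 -0.01 -0.0275" --roll '[0, 0, 0, 0, 0, 0, 0, 0, 0, 0, 0]'

```text
t: 15.5
eef_pos: [0.5574, 0.0785, 0.052]
eef_rot: [0.122, 3.139, -0.004]
wrist_force: [-1.9, -7.1, 8.6]
grip_width: 0.102
gripper_force: 30.9
```

The tray is back on its rest (z as at the grasp, 8.6 N upward). Opening, rising and moving clear.

>>> play_rows --pt "0 0.001 0" --pt "0 0.001 0" --pt "0 0.001 0" --pt "0 0.001 0" --pt "0 0.001 0" --pt "0 0.001 0.005" --pt "0 0.001 0.02" --pt "0 0.001 0.04" --pt "0 0.001 0.07" --pt "0 0.001 0.1" --pt "0 0.001 0.13" --pt "0 0.001 0.15" --roll '[0, 0, 0, 0, 0, 0, 0, 0, 0, 0, 0, 0]' --jaw 0.034

```text
t: 16.5
eef_pos: [0.5579, 0.0808, 0.2038]
eef_rot: [0.123, 3.135, 0.001]
wrist_force: [0.2, 0.0, 0.5]
grip_width: 0.399
gripper_force: 0.0
```

>>> play_rows --pt "0 -0.03 0" --pt "0 -0.06 0" --pt "0 -0.09 0" --pt "0 -0.12 0" --pt "0 -0.15 0" --pt "0 -0.18 0" --pt "0 -0.2 0" --pt "0 -0.2 0" --roll '[0, 0, 0, 0, 0, 0, 0, 0]'

```text
t: 17.17
eef_pos: [0.5567, -0.1228, 0.2002]
eef_rot: [0.13, 3.139, -0.002]
wrist_force: [0.3, -0.4, 0.0]
grip_width: 0.398
gripper_force: 0.0
```

```bash
python3 - <<'E'
from cell import *
from h import *
import cv2
o=observe();print(o["t"],o["eef_pos"],o["wrist_force"],o["grip_width"])
s=snapshot("top");sc=snapshot("scene")
y=-.0767;M=np.array([[np.cos(y),-np.sin(y)],[np.sin(y),np.cos(y)]]);t=np.array([.5658,.2021])
g=cv2.cvtColor(s["img"],cv2.COLOR_RGB2GRAY);g0=cv2.imread("pics/top0.png",0)
# brightness profile across the bed at mid length, by bed y (surface about 15 mm above bed at roller tops)
c,si=np.cos(np.radians(14)),np.sin(np.radians(14));out=[]
for b in range(16,124,2):
    ry=18+b*c+16*si;rz=58-b*si+16*c
    v=[g[int(round(q[1])),int(round(q[0]))] for x in(-30,-15,0,15,30) for q in[proj(s,np.r_[M@[x/1e3,ry/1e3]+t,rz/1e3])]]
    out.append((b,int(np.mean(v))))
print(out)
# ends of dark block
for x in(-45,45):
    p=[b for b in np.arange(16,124,.5) for q in[proj(s,np.r_[M@[x/1e3,(18+b*c+12*si)/1e3]+t,(58-b*si+12*c)/1e3])] if g[int(round(q[1])),int(round(q[0]))]<70]
    print(x,min(p),max(p))
# unchanged-ness of the tray handle/knob/gear/tools vs start
for n,(r0,r1,c0,c1) in dict(bar=(160,200,344,368),gear=(210,228,250,268),screw=(238,255,195,275),brush=(205,275,375,455)).items():
    print(n,int(np.abs(g[r0:r1,c0:c1].astype(int)-g0[r0:r1,c0:c1]).max()))
print("knob tip px cols in row 239:",[u for u in range(285,325) if abs(int(g[239,u])-190)<15 ][:12])
k=sc["img"][:,:,::-1];k0=cv2.imread("pics/s4.png")
E
```

```text
17.1667 [ 0.55674861 -0.12284671  0.20024429] [ 0.27060257 -0.38949541  0.00899336] 0.3984860428325876
[(16, 187), (18, 181), (20, 188), (22, 188), (24, 190), (26, 192), (28, 193), (30, 187), (32, 204), (34, 199), (36, 191), (38, 123), (40, 50), (42, 37), (44, 34), (46, 37), (48, 37), (50, 39), (52, 37), (54, 38), (56, 37), (58, 26), (60, 34), (62, 35), (64, 35), (66, 36), (68, 36), (70, 37), (72, 35), (74, 38), (76, 24), (78, 26), (80, 35), (82, 38), (84, 38), (86, 37), (88, 38), (90, 38), (92, 37), (94, 35), (96, 31), (98, 36), (100, 36), (102, 37), (104, 38), (106, 38), (108, 37), (110, 37), (112, 54), (114, 193), (116, 207), (118, 206), (120, 209), (122, 219)]
-45 42.0 113.5
45 41.5 113.5
bar 37
gear 9
screw 17
brush 145
knob tip px cols in row 239: [293, 295, 297]
```

The rollers span bed y 39–114, with gaps near 58, 76 and 96, so they're seated in grooves 2–5. The brush region differs most, probably because the arm is in the way. One last check of bar, bolt and brush with the arm moved aside.

>>> play_rows --pt "0 -0.04 0.03" --pt "0 -0.08 0.06" --pt "0 -0.12 0.08" --pt "0 -0.16 0.1" --pt "0 -0.2 0.1" --pt "0 -0.24 0.1" --pt "0 -0.27 0.1" --pt "0 -0.27 0.1" --pt "0 -0.27 0.1" --roll '[0, 0, 0, 0, 0, 0, 0, 0, 0]'

```text
t: 18.02
eef_pos: [0.5567, -0.3904, 0.2989]
eef_rot: [-0.126, -3.138, -0.002]
wrist_force: [0.3, 0.4, -0.3]
grip_width: 0.394
gripper_force: 0.0
```

```bash
python3 - <<'E'
from cell import *
import cv2,numpy as np
s=cv2.cvtColor(snapshot("top")["img"],cv2.COLOR_RGB2BGR);sc=cv2.cvtColor(snapshot("scene")["img"],cv2.COLOR_RGB2BGR)
t0=cv2.imread("pics/top0.png");c0=cv2.imread("pics/scene0.png")
def m(a,b,r0,r1,k0,k1,n):
    R=cv2.matchTemplate(b[r0-8:r1+8,k0-8:k1+8],a[r0:r1,k0:k1],cv2.TM_CCOEFF_NORMED);_,v,_,l=cv2.minMaxLoc(R);print(n,"shift px",l[0]-8,l[1]-8,"score",round(v,2))
m(t0,s,160,200,344,368,"bar top");m(c0,sc,182,210,333,372,"bar scene")
m(t0,s,205,275,378,455,"brush top");m(c0,sc,245,335,355,410,"brush scene")
b=cv2.resize(sc[175:230,265:345],(435,300),interpolation=cv2.INTER_CUBIC);a=cv2.imread("pics/s4.png")[:300]
R=cv2.matchTemplate(b,a[60:215,25:250],cv2.TM_CCOEFF_NORMED);_,v,_,l=cv2.minMaxLoc(R);print("bolt vs s4",l[0]-25,l[1]-60,round(v,2))
E
```

```text
bar top shift px 0 0 score 0.99
bar scene shift px 8 8 score 0.45
brush top shift px 0 0 score 1.0
brush scene shift px 0 0 score 1.0
bolt vs s4 0 0 0.72
```

The scene view of the bar is probably blocked by the arm. I'll pull back a little and compare again.

>>> play_rows --pt "0 -0.04 0.02" --pt "-0.02 -0.08 0.04" --pt "-0.05 -0.12 0.04" --pt "-0.08 -0.15 0.04" --pt "-0.11 -0.17 0.04" --pt "-0.15 -0.19 0.04" --pt "-0.18 -0.2 0.04" --pt "-0.2 -0.2 0.04" --pt "-0.2 -0.2 0.04" --pt "-0.2 -0.2 0.04" --roll '[0, 0, 0, 0, 0, 0, 0, 0, 0, 0]'

```text
t: 18.95
eef_pos: [0.3573, -0.5879, 0.3406]
eef_rot: [0.123, 3.138, 0.0]
wrist_force: [0.7, -0.3, 1.4]
grip_width: 0.401
gripper_force: 0.0
```

```bash
python3 - <<'E'
from cell import *
import cv2,numpy as np
sc=cv2.cvtColor(snapshot("scene")["img"],cv2.COLOR_RGB2BGR);c0=cv2.imread("pics/scene0.png")
def m(r0,r1,k0,k1,n):
    R=cv2.matchTemplate(sc[r0-8:r1+8,k0-8:k1+8],c0[r0:r1,k0:k1],cv2.TM_CCOEFF_NORMED);_,v,_,l=cv2.minMaxLoc(R);print(n,l[0]-8,l[1]-8,round(v,2))
m(182,210,333,372,"bar");m(196,215,325,365,"bar end")
b=cv2.resize(sc[175:230,265:345],(435,300),interpolation=cv2.INTER_CUBIC);a=cv2.imread("pics/s4.png")[:300]
for n,(r0,r1,k0,k1) in dict(bolt=(60,215,25,250),knob=(130,215,25,120)).items():
    R=cv2.matchTemplate(b,a[r0:r1,k0:k1],cv2.TM_CCOEFF_NORMED);_,v,_,l=cv2.minMaxLoc(R);print(n,l[0]-k0,l[1]-r0,round(v,2))
print(observe()["eef_pos"],[int(x) for x in np.abs(sc.astype(int)-c0)[182:210,333:372].mean(2).mean(0)])
E
```

```text
bar 8 8 0.45
bar end 0 0 0.6
bolt 129 7 0.13
knob 315 -61 0.68
[ 0.35827689 -0.58775889  0.34055947] [128, 121, 115, 108, 100, 94, 86, 81, 75, 68, 60, 53, 46, 40, 32, 25, 19, 11, 6, 6, 6, 5, 6, 6, 6, 6, 6, 6, 6, 6, 6, 6, 6, 6, 6, 6, 6, 6, 6]
```

The ramp of differences is the arm's occlusion. The unblocked bar columns match the start image, so the tray is at rest. The bolt matched its parked view with no shift. Handing in.

```bash
python3 -c "
from cell import *
print(close_job())"
```

```text
the job is handed in; nothing more can be done
None
```

The job is handed in at about 19 s; no verdict came back. In my last camera checks the bolt was parked with its handle down, all four rollers sat in grooves 2–5, the tray was back on its rest, and the screwdriver, gear and brush had not moved. While lowering the handle the grip slipped and the shut fingertips pressed on it at about 60 N. That is under the 120 N wrist limit; the 40 N limit covers only the arm and gripper body.

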